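# Press the row of button plugs home

## Robot

A 6-joint arm with a two-finger parallel gripper is mounted at the origin on a cart in front of the work surface, level with it; the furniture and walls round the work are solid. World frame = base frame: x ahead of the robot, y to its left, z up, the work surface at z = 0. Lengths are in m, angles in rad, forces in N, time in s.
With the tool pointing down it reaches from about 0.25 to 0.775 m from the base axis. Payload 4 kg.
Tool frame: the origin (TCP) lies midway between the tips of the shut fingers; the grasp point (between the pads) lies robot.grip_point_offset behind it (robot.grip_point_offset is the distance from the TCP to the grasp point, in m); z points along the fingers, x is the direction in which the jaws open and shut, and the axes are right-handed (so a half turn about z gives the same grasp; the last joint's range is limited). The gripper opens to 94 mm and grips with 3 to 60 N. Pads are 16 mm wide; open, the fingers measure 119 mm over their backs; the gripper's body (75 mm by 177 mm) begins 78 mm behind the grasp point.
Start: joints at [1.146, 0.087, 1.371, -0, 1.684, -0.103], TCP at [0.174, 0.522, 0.206] pointing down, gripper open.
Joint ranges: [-3.1, 3.1], [-0.76, 2.03], [0.27, 2.55], [-1.08, 4.22], [0.17, 2.65], [-2.57, 2.57]. Speed limits (rad/s): [2.79, 2.79, 3.14, 3.14, 3.14, 3.14].

## Interface

Orientations are given as [roll, pitch, yaw] about the fixed x, y, z axes, in that order (R = Rz(yaw) Ry(pitch) Rx(roll)).
In Python, from bench import robot, optics, finder gives the robot as it stands. The module is installed in compiled form; this text tells all that it offers.
- The arm moves only by the tool arm_command, never from a script. Its argument "plan" is a list of rows, each a list of 5 numbers: the opening, from 0 (shut) to 1 (fully open), then the shift along the world's x, y, z in m, then the turn about the world's z in degrees. A call has 1 to 10 rows; each row is the pose to reach, as a shift and turn from the pose commanded when the call began; what a row does not reach only later rows make up. A row lasts 1/8 s, in which the tool goes at most 62.5 mm and 10.7 degrees, less where a joint would pass 70% of its speed; a pose out of reach is approached as far as the arm can. A call with a gripper value outside its range is refused whole. The fingers move at their own pace and stop on an object; the grip force is fixed at half the most. Time passes only in rows, so rows that repeat a pose let the fingers close. It gives the time, the measured TCP pose, the force and the opening at its end, in the units of the state.
- robot.get_obs(): the state, without advancing time (a new reading comes with each control period).
- optics.snapshot(name): name is "side" or "top" or "wrist"; returns a dict with "image" (400x640x3 uint8, red, green, blue), "fx", "fy", "cx", "cy" (pixels), "dist" ([k1, k2, p1, p2, k3] as OpenCV has them; the pictures are not rectified), "position" and "rotation" of the camera in the world; the wrist camera has in their place "hand_eye" (4x4, takes a point from camera to tool coordinates, whose origin is the TCP and whose axes are the tool frame's). Camera axes: x right, y down, z forward; pixel columns grow to the right and rows downward; lengths in m; the calibration is good to about 2 mm. A picture is of the moment at which its call begins: read the wrist's pose just before it. There is no depth.
- robot.close_job(): hands the job in, once; it reports no verdict.
Trained networks look in the newest picture that a camera, given by its name, has taken for a name from the list of things; names that differ only in an ending like _2 or _b are one class to them, and where a whole thing is asked for, a point or a joint stands for the part that bears it (a point fixed in the world has none). Each returns a list of dicts, best first, with "p" (0 to 1); they miss things now and then, are a little off and sometimes report something else, mostly with a low value. They report only what shows in the picture. A call takes as long as a camera call. They do not tell look-alikes from the thing itself.
- finder.masks_of(label, camera): "pixels" (400x640 bool, what is visible of it) and "extent" ([left, top, right, bottom] in pixels, round what is visible of it).
The state is a dict: "time": time; "joint_positions": joint angles; "qvel": joint speeds; "joint_torque": joint torques, N m; "tool_pos": TCP position; "ee_rot": TCP orientation; "wrist_force": force on the tool from outside, world axes, zero at the start; "wrist_torque": the same for the moment, N m; "width": finger opening in m.
Only numpy, scipy, OpenCV 4.12 (cv2) and the standard library are available. Lean on these libraries where they do the work, as an engineer would, in place of code of your own. Each camera call takes 0.05 s, during which the arm holds its last target.

## Task

Five domed wooden button plugs stand loosely in a curved row of holes in the panel. With a closed fingertip, work along the row from the plug at the red spool's end to the plug at the white spool's end, gently pressing each plug fully home, then lift clear of everything. Pick nothing up, and leave the two spools, the sanding block and the little plane where they stand.

Things in the scene. Friction and masses are not known exactly. Their poses are not given: they have to be found in the camera images.
- board_base: fixed plywood base, 140 (x) x 250 (y) x 10 mm, carrying a black soft pad and, on that, the pale wooden panel. Origin at the centre of its underside, on the bench; x across the base (away from the robot at yaw 0), y along its length. The plugs stand on an arc of 120 mm radius whose middle bulges to +x, plug 1 at the +y end, plug 5 at the -y end.
- panel (a joint): how far the pale panel (130 x 240 x 12 mm, upper face 34 mm above the bench) is pressed down into the soft pad (m): 0 at rest, 0.009 at most; it yields about 1 mm for each 2.5 N and springs back
- plug_1_top (a point): top of the dome of plug 1, the one at the base's +y end. A dark wooden button plug with a round domed head, 28 mm across and 7 mm high, about 36 mm from centre to centre to its neighbours; its paler stem sits in a hole in the panel. Pressed home, the dome top stands 7 mm above the panel
- plug_1 (a joint): how far plug 1 is pressed in (m): 0 to 0.001 at the start, 0.0045 when its head sits on the panel (hard stop); it takes about 2 N and stays where it is left
- plug_2_top (a point): top of the dome of plug 2. A dark wooden button plug with a round domed head, 28 mm across and 7 mm high, about 36 mm from centre to centre to its neighbours; its paler stem sits in a hole in the panel. Pressed home, the dome top stands 7 mm above the panel
- plug_2 (a joint): how far plug 2 is pressed in (m): 0 to 0.001 at the start, 0.0045 when its head sits on the panel (hard stop); it takes about 2 N and stays where it is left
- plug_3_top (a point): top of the dome of plug 3, the middle one. A dark wooden button plug with a round domed head, 28 mm across and 7 mm high, about 36 mm from centre to centre to its neighbours; its paler stem sits in a hole in the panel. Pressed home, the dome top stands 7 mm above the panel
- plug_3 (a joint): how far plug 3 is pressed in (m): 0 to 0.001 at the start, 0.0045 when its head sits on the panel (hard stop); it takes about 2 N and stays where it is left
- plug_4_top (a point): top of the dome of plug 4. A dark wooden button plug with a round domed head, 28 mm across and 7 mm high, about 36 mm from centre to centre to its neighbours; its paler stem sits in a hole in the panel. Pressed home, the dome top stands 7 mm above the panel
- plug_4 (a joint): how far plug 4 is pressed in (m): 0 to 0.001 at the start, 0.0045 when its head sits on the panel (hard stop); it takes about 2 N and stays where it is left
- plug_5_top (a point): top of the dome of plug 5, the one at the base's -y end. A dark wooden button plug with a round domed head, 28 mm across and 7 mm high, about 36 mm from centre to centre to its neighbours; its paler stem sits in a hole in the panel. Pressed home, the dome top stands 7 mm above the panel
- plug_5 (a joint): how far plug 5 is pressed in (m): 0 to 0.001 at the start, 0.0045 when its head sits on the panel (hard stop); it takes about 2 N and stays where it is left
- spool_red_center (a point): centre of the upright spool of red thread, 29 mm across, 40 mm high, loose on the bench beyond one end of the base; it marks the end to start from
- spool_white_center (a point): centre of the upright spool of white thread, 29 mm across, 40 mm high, loose on the bench beyond the other end of the base, where the work finishes
- sanding_block_center (a point): centre of the cork sanding block, 42 x 85 x 28 mm, loose on the bench behind the base; leave alone
- thumb_plane_center (a point): centre of the little wooden thumb plane, 22 x 66 x 26 mm, loose on the bench behind the base; leave alone
Mind the look-alikes: they are no part of the job. Leave any grey or orange look-alike of the part that bears spool_red_center alone.

How it is judged:
By the outcome, as a careful person would: the job done as asked, in the order asked, and still so for the second after the job is handed in, with the robot touching nothing.
It also fails if it takes over 42 s, if anything falls off the work surface, if the arm or the gripper's body presses on something with over 40 N, if the wrist force passes 120 N, or if a joint passes its speed limit or range.

## Working session

There is one attempt and no reset: what is moved stays moved. The work goes in short steps, Python scripts to look and compute and a tool call to move; the robot and the scene stay as the last step left them, time stands still between calls to the robot, and variables do not carry over. Pictures are saved under pics/ and viewed, and the job is handed in when it is done.

Besides the shell and the picture viewer there is one more tool, called after "Call:" as name(argument=value, ...), one argument or row to a line, values as JSON. arm_command: Moves the arm, as the interface text tells. Its arguments: {"type":"object","properties":{"plan":{"type":"array","items":{"type":"array","items":{"type":"number"}}}},"required":["plan"]}

```bash
mkdir -p pics; cat > h.py <<'E'
import numpy as np,cv2
from bench import robot,optics,finder
def snap(n,f=None):
    o=robot.get_obs(); s=optics.snapshot(n)
    if f: cv2.imwrite('pics/'+f,cv2.cvtColor(s['image'],cv2.COLOR_RGB2BGR))
    s['K']=np.array([[s['fx'],0,s['cx']],[0,s['fy'],s['cy']],[0,0,1.]])
    s['obs']=o
    if 'hand_eye' in s:
        r,p,y=o['ee_rot'] if np.size(o['ee_rot'])==3 else (0,0,0)
        from scipy.spatial.transform import Rotation as R
        Rt=R.from_euler('xyz',[r,p,y]).as_matrix() if np.size(o['ee_rot'])==3 else np.array(o['ee_rot']).reshape(3,3)
        T=np.eye(4);T[:3,:3]=Rt;T[:3,3]=o['tool_pos'];T=T@np.array(s['hand_eye'])
        s['position']=T[:3,3];s['rotation']=T[:3,:3]
    s['P']=np.array(s['position']);s['Rm']=np.array(s['rotation']).reshape(3,3)
    return s
def ray(s,uv):
    q=cv2.undistortPoints(np.array(uv,float).reshape(-1,1,2),s['K'],np.array(s['dist'],float)).reshape(-1,2)
    d=np.c_[q,np.ones(len(q))]@s['Rm'].T
    return d/np.linalg.norm(d,axis=1)[:,None]
def atz(s,uv,z):
    d=ray(s,uv);return s['P']+d*((z-s['P'][2])/d[:,2])[:,None]
def proj(s,X):
    X=np.atleast_2d(X).astype(float)
    rv=cv2.Rodrigues(s['Rm'].T)[0];t=-s['Rm'].T@s['P']
    return cv2.projectPoints(X,rv,t,s['K'],np.array(s['dist'],float))[0].reshape(-1,2)
def tri(views):
    A=np.zeros((3,3));b=np.zeros(3)
    for s,uv in views:
        d=ray(s,uv)[0];M=np.eye(3)-np.outer(d,d);A+=M;b+=M@s['P']
    x=np.linalg.solve(A,b)
    return x,[np.linalg.norm((np.eye(3)-np.outer(d:=ray(s,uv)[0],d))@(x-s['P'])) for s,uv in views]
E
python3 - <<'E'
from h import *
print(robot.get_obs(), robot.grip_point_offset)
for c in ['top','side','wrist']:
    s=snap(c,c+'0.png');print(c,s['P'],s['Rm'].round(3).tolist(),s['fx'],s['dist'])
    for l in ['plug_1_top','spool_red_center','spool_white_center','panel','board_base','sanding_block_center','thumb_plane_center']:
        for d in finder.masks_of(l,c):
            m=d['pixels'];ys,xs=np.nonzero(m);col=s['image'][m].mean(0).round()
            print(l,round(d['p'],2),d['extent'],xs.mean().round(1),ys.mean().round(1),m.sum(),col)
E
```

```text
{'time': 0.0, 'joint_positions': array([ 1.14590998e+00,  8.79340305e-02,  1.37224844e+00, -2.31761573e-05,
        1.68359199e+00, -1.03070609e-01]), 'qvel': array([-1.22908771e-03,  9.72557771e-04,  4.57790952e-05, -1.31214981e-04,
        1.05735200e-04,  2.09085459e-04]), 'joint_torque': array([ 1.88344333e-03, -3.40193582e+01, -3.02421927e+01,  7.19947717e-02,
        3.31548590e-02, -1.75135842e-04]), 'tool_pos': array([0.17372822, 0.52126204, 0.20431859]), 'ee_rot': array([-3.14139108e+00,  2.17260058e-03,  1.24897822e+00]), 'wrist_force': array([-0.71930818, -0.67278905,  0.17971415]), 'wrist_torque': array([-0.00165632, -0.01004946,  0.02121788]), 'width': 0.09400391690427712} 0.0188Traceback (most recent call last):
  File "<stdin>", line 4, in <module>
  File "h.py", line 14, in snap
    s['P']=np.array(s['position']);s['Rm']=np.array(s['rotation']).reshape(3,3)
                                           ~~~~~~~~~~~~~~~~~~~~~~~~~~~~~~~^^^^^
ValueError: cannot reshape array of size 3 into shape (3,3)
```

```bash
python3 - <<'E'
t=open('h.py').read()
t=t.replace("s['Rm']=np.array(s['rotation']).reshape(3,3)","s['Rm']=np.array(s['rotation'])\n    if s['Rm'].size==3:\n        from scipy.spatial.transform import Rotation as R\n        s['Rm']=R.from_euler('xyz',s['Rm']).as_matrix()")
open('h.py','w').write(t)
E
python3 - <<'E'
from h import *
for c in ['top','side','wrist']:
    s=snap(c,c+'0.png');print(c,s['P'],s['Rm'].round(3).tolist(),s['fx'],s['dist'])
    for l in ['plug_1_top','spool_red_center','spool_white_center','panel','board_base','sanding_block_center','thumb_plane_center']:
        for d in finder.masks_of(l,c):
            m=d['pixels'];ys,xs=np.nonzero(m);col=s['image'][m].mean(0).round()
            print(l,round(d['p'],2),d['extent'],xs.mean().round(1),ys.mean().round(1),m.sum(),col)
E
```

```text
top [0.42763385 0.06678037 0.98531668] [[0.012, -0.983, 0.181], [-0.999, -0.017, -0.028], [0.031, -0.18, -0.983]] 422.1368881459901 [-0.09010519  0.          0.          0.          0.        ]
plug_1_top 0.59 [262.3, 150.8, 289.2, 169.5] 276.9 159.0 243 [145. 111.  75.]
plug_1_top 0.41 [266.9, 205.7, 281.3, 217.6] 273.6 209.7 127 [131.  87.  57.]
spool_red_center 0.58 [200.1, 191.4, 214.4, 205.3] 207.5 197.5 159 [130. 126. 125.]
spool_red_center 0.53 [201.0, 221.5, 216.2, 234.4] 207.2 227.8 148 [225. 126.  32.]
spool_red_center 0.47 [231.4, 203.5, 237.8, 220.9] 233.9 210.1 157 [214. 183. 140.]
spool_white_center 0.51 [362.8, 199.8, 375.7, 217.3] 369.4 209.0 163 [203. 148. 103.]
spool_white_center 0.47 [285.2, 201.1, 296.9, 210.6] 288.6 204.5 124 [126.  82.  53.]
panel 0.8 [251.1, 180.2, 356.6, 243.1] 303.3 210.9 5902 [233. 192. 128.]
panel 0.65 [228.5, 205.5, 237.3, 220.6] 233.4 210.1 141 [222. 191. 146.]
panel 0.46 [313.7, 199.3, 327.3, 212.1] 319.4 206.7 122 [128.  83.  54.]
panel 0.41 [284.6, 202.4, 294.5, 211.7] 288.1 204.2 116 [126.  82.  53.]
board_base 0.96 [247.8, 178.8, 359
[... 806 characters left out ...]
86.3 121 [140. 109.  81.]
panel 0.83 [287.3, 191.3, 376.4, 273.1] 334.4 231.3 5216 [187. 135.  84.]
panel 0.62 [285.5, 193.6, 381.1, 285.1] 334.8 237.0 6338 [176. 130.  82.]
board_base 0.65 [285.5, 193.9, 377.9, 285.2] 334.8 236.8 6204 [177. 130.  82.]
sanding_block_center 0.67 [271.8, 189.4, 303.9, 226.0] 286.6 208.0 731 [118.  86.  55.]
thumb_plane_center 0.75 [248.9, 237.2, 274.5, 264.0] 261.4 248.8 423 [107.  81.  51.]
thumb_plane_center 0.34 [340.8, 200.5, 351.1, 208.8] 345.9 203.6 92 [104.  68.  41.]
wrist [0.10883655 0.54300369 0.38414859] [[0.316, 0.922, 0.223], [0.949, -0.308, -0.073], [0.001, 0.235, -0.972]] 293.6637100035922 [-0.0107601  0.         0.         0.         0.       ]
```

View pics/top0.png

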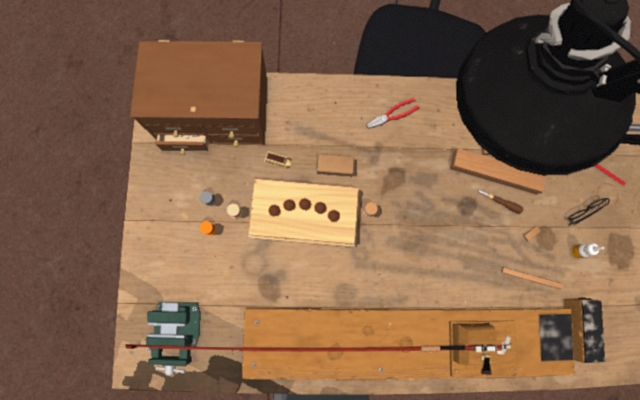

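View pics/side0.png

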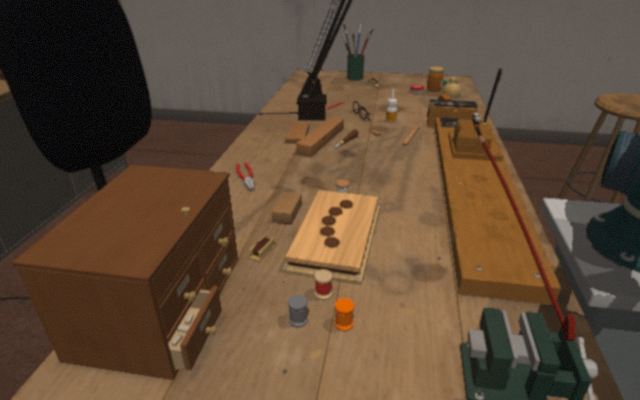

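View pics/wrist0.png

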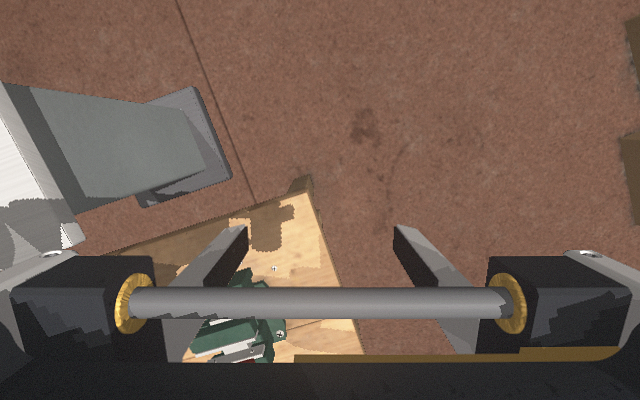

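```bash
python3 - <<'E'
import cv2,numpy as np
a=cv2.imread('pics/side0.png')[165:335,235:395];b=cv2.imread('pics/top0.png')[140:260,190:390]
cv2.imwrite('pics/sc.png',cv2.resize(a,None,fx=3.5,fy=3.5,interpolation=cv2.INTER_CUBIC));cv2.imwrite('pics/tc.png',cv2.resize(b,None,fx=4,fy=4,interpolation=cv2.INTER_CUBIC))
from h import *
for z in (0,):pass
s=snap('top');t=snap('side')
for n,uv in [('red',(233.5,210)),('white',(371.3,209))]: print(n,atz(s,[uv],.04))
print(proj(t,atz(s,[(233.5,210),(371.3,209)],.04)))
print(atz(s,[(254,181),(358,187),(356,244),(251,238)],.034),atz(s,[(274,211),(289,205.3),(305,204),(320,208),(334,216)],.045))
E
```

```text
red [[0.58616217 0.23084882 0.04      ]]
white [[ 0.59395134 -0.08262596  0.04      ]]
[[323.93496111 274.41457337]
 [343.16097887 182.241446  ]]
[[ 0.65593569  0.18781625  0.034     ]
 [ 0.6462709  -0.05309738  0.034     ]
 [ 0.51397307 -0.04792596  0.034     ]
 [ 0.52385601  0.18942757  0.034     ]] [[0.58465449 0.138592   0.045     ]
 [0.59831351 0.10511431 0.045     ]
 [0.60194678 0.06899628 0.045     ]
 [0.59334619 0.03490769 0.045     ]
 [0.57556023 0.00307496 0.045     ]]
```

View pics/sc.png

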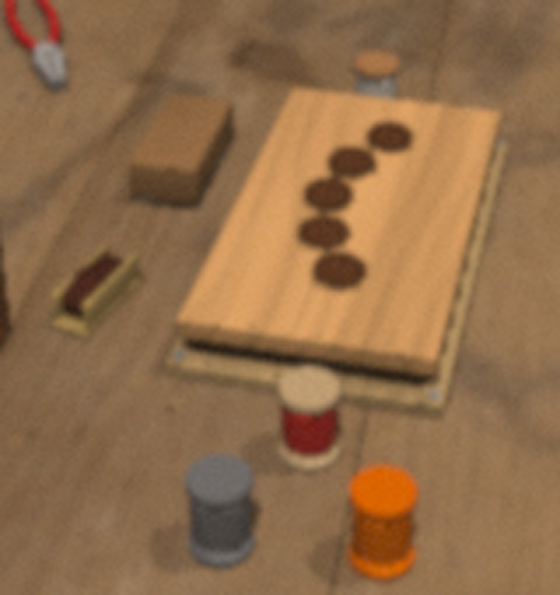

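View pics/tc.png

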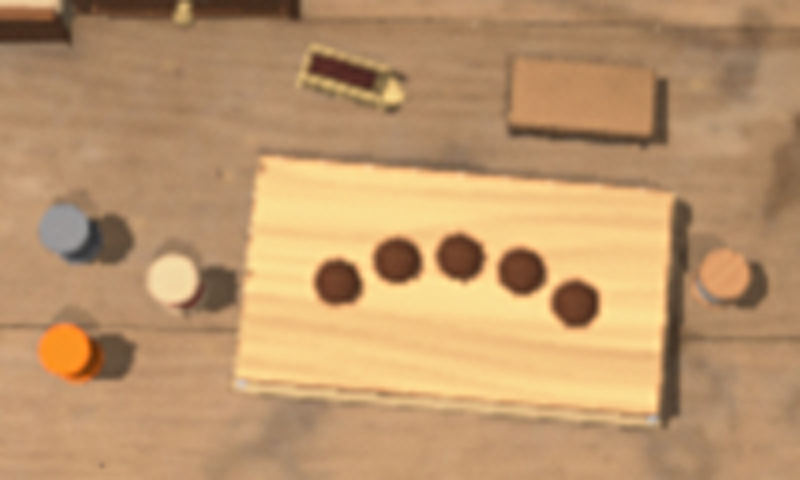

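```bash
python3 - <<'E'
from h import *
s=snap('top');t=snap('side')
for a,b in [((130,346),(572,325)),((430,348),(489,148)),((505,345),(497,72)),((487,365),(478,118))]: print(tri([(s,a),(t,b)]))
print(s['obs']['time'])
a=cv2.imread('pics/side0.png')[60:360,420:640];cv2.imwrite('pics/rod.png',cv2.resize(a,None,fx=2,fy=2))
E
```

```text
(array([0.29765913, 0.40032274, 0.15381518]), [np.float64(0.0015239961765405633), np.float64(0.001523996176540575)])
(array([ 0.2861477 , -0.19251066,  0.09715289]), [np.float64(0.008513906261538555), np.float64(0.00851390626153858)])
(array([ 0.29719222, -0.2812742 ,  0.24540381]), [np.float64(0.023041692863187326), np.float64(0.023041692863187416)])
(array([ 0.27798462, -0.30279108,  0.12862348]), [np.float64(0.013683741044678404), np.float64(0.013683741044678337)])
1.35
```

View pics/rod.png

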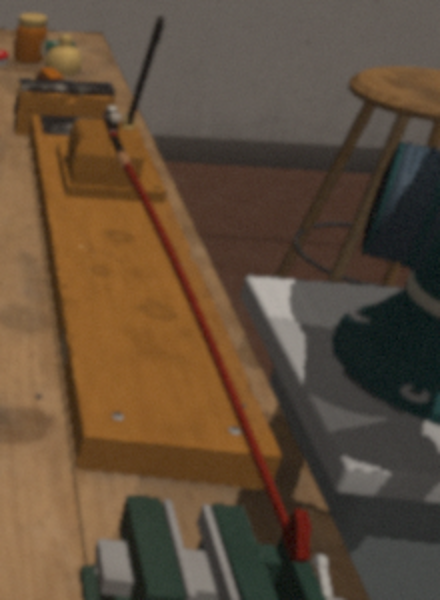

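Call:
arm_command(
  plan=[
    [0, 0, 0, 0.06, 0],
    [0, 0, 0, 0.12, 0],
    [0, 0.03, -0.05, 0.13, 0],
    [0, 0.07, -0.1, 0.13, 0],
    [0, 0.12, -0.14, 0.13, 0],
    [0, 0.16, -0.18, 0.13, 0],
    [0, 0.2, -0.22, 0.13, 0],
    [0, 0.25, -0.26, 0.13, 0],
    [0, 0.29, -0.3, 0.13, 0],
    [0, 0.33, -0.34, 0.13, 0],
  ],
)

```text
time: 2.7
tool_pos: [0.5052, 0.1802, 0.3356]
ee_rot: [3.141, -0.001, 1.249]
wrist_force: [-0.2, 0.1, 0.2]
width: 0.0009
```

Call:
arm_command(
  plan=[
    [0, 0.0, -0.03, -0.05, 0],
    [0, 0.0, -0.06, -0.1, 0],
    [0, 0.0, -0.09, -0.13, 0],
    [0, 0.0, -0.09, -0.13, 0],
    [0, 0.0, -0.09, -0.13, 0],
  ],
)

```text
time: 3.32
tool_pos: [0.5047, 0.0924, 0.207]
ee_rot: [3.14, -0.002, 1.249]
wrist_force: [0.9, 0.2, 0.4]
width: 0.0003
```

```bash
cat > w.py <<'E'
from h import *
import sys
s=snap('wrist',sys.argv[1]+'.png');print(s['obs']['tool_pos'],s['obs']['ee_rot'],s['P'])
for l in ['plug_1_top','panel']:
    for d in finder.masks_of(l,'wrist'):
        m=d['pixels'];ys,xs=np.nonzero(m);c=(xs.mean()+.0,ys.mean());print(l,round(d['p'],2),d['extent'],np.round(c,1),m.sum(),atz(s,[c],.042).round(4))
# dark blobs
im=cv2.cvtColor(s['image'],cv2.COLOR_RGB2HSV)
import pickle;pickle.dump({k:s[k] for k in('image','K','dist','P','Rm')},open(sys.argv[1]+'.pkl','wb'))
E
python3 w.py w1
```

```text
[0.50466687 0.09241312 0.20703049] [ 3.13960858e+00 -1.66945202e-03  1.24907279e+00] [0.43911546 0.11348478 0.38553013]
plug_1_top 0.55 [366.8, 227.4, 391.6, 249.7] [377.9 236.8] 337 [[0.5851 0.1412 0.042 ]]
plug_1_top 0.29 [270.9, 253.2, 280.2, 258.2] [274.2 253.8] 34 [[0.5655 0.0111 0.042 ]]
```

View pics/w1.png

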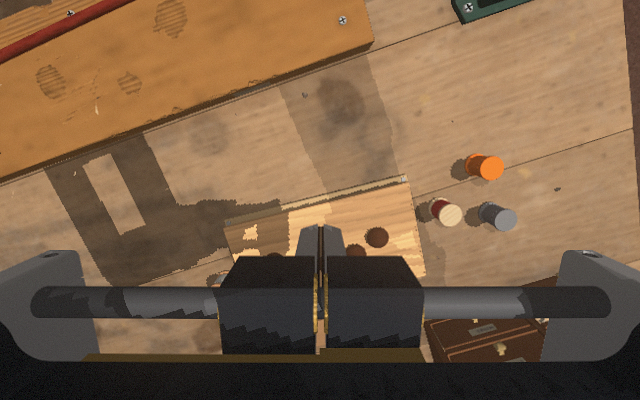

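Call:
arm_command(
  plan=[
    [0, 0.05, -0.01, 0.03, 0],
    [0, 0.1, -0.02, 0.05, 0],
    [0, 0.13, -0.03, 0.05, 0],
    [0, 0.13, -0.03, 0.05, 0],
    [0, 0.13, -0.03, 0.05, 0],
  ],
)

```text
time: 4.1
tool_pos: [0.6335, 0.0627, 0.2559]
ee_rot: [-3.141, -0.0, 1.25]
wrist_force: [0.2, -0.3, -0.0]
width: 0.0006
```

```bash
python3 w.py w2
```

```text
[0.63346169 0.06270361 0.25586541] [-3.14132861e+00 -3.78479446e-04  1.25008881e+00] [0.5683438  0.08380178 0.43451821]
plug_1_top 0.7 [361.9, 205.3, 405.6, 222.4] [385.6 213.4] 728 [[0.7041 0.135  0.042 ]]
plug_1_top 0.6 [355.2, 118.6, 378.8, 142.6] [366.2 129.9] 380 [[0.587 0.141 0.042]]
panel 0.91 [218.5, 78.7, 409.8, 212.4] [318.5 144.5] 17284 [[0.5852 0.0761 0.042 ]]
```

View pics/w2.png

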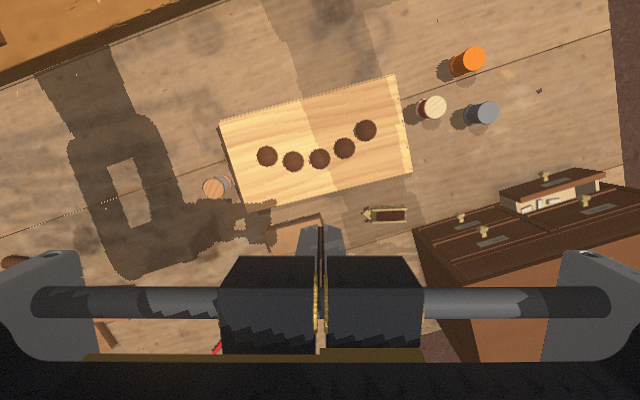

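```bash
cat > b.py <<'E'
from h import *
import pickle
w=pickle.load(open('w2.pkl','rb'));t=snap('top');s=snap('side')
def blobs(im,x0,y0,x1,y1,f):
    g=cv2.cvtColor(im,cv2.COLOR_RGB2HSV);a=im[...,0].astype(int)
    m=(a<f); M=np.zeros_like(m);M[y0:y1,x0:x1]=m[y0:y1,x0:x1]
    n,l,st,c=cv2.connectedComponentsWithStats(M.astype(np.uint8),connectivity=4)
    return [(c[i].round(2).tolist(),int(st[i,4])) for i in range(1,n) if st[i,4]>15]
bw=blobs(w['image'],240,110,390,180,125);bt=blobs(t['image'],262,193,345,228,160);bs=blobs(s['image'],312,195,360,250,95)
print(bw);print(bt);print(bs)
bw=sorted([b[0] for b in bw if b[1]>200],key=lambda c:-c[0]);bt=sorted([b[0] for b in bt if b[1]>50],key=lambda c:c[0]);bs=sorted([b[0] for b in bs if b[1]>50],key=lambda c:-c[1])
for a,b,c in zip(bw,bt,bs):
    print('w@.042',atz(w,[a],.042)[0].round(4),'t',atz(t,[b],.042)[0].round(4),'s',atz(s,[c],.042)[0].round(4),'tri wts',tri([(w,a),(t,b),(s,c)])[0].round(4),'ws',tri([(w,a),(s,c)])[0].round(4))
E
python3 b.py
```

```text
[([364.53, 130.14], 365), ([343.56, 147.91], 336), ([265.27, 156.44], 213), ([319.13, 158.67], 277), ([291.6, 161.64], 202)]
[([295.22, 217.27], 1350), ([304.76, 203.77], 94), ([289.1, 204.82], 99), ([320.12, 207.42], 90)]
[([345.64, 203.98], 42), ([334.81, 211.34], 58), ([328.38, 220.38], 72), ([326.98, 230.79], 80), ([331.76, 241.76], 89)]
w@.042 [0.5867 0.1388 0.042 ] t [0.6   0.105 0.042] s [0.5862 0.1442 0.042 ] tri wts [0.5926 0.1236 0.0311] ws [0.5869 0.1393 0.0384]
w@.042 [0.5999 0.1061 0.042 ] t [0.5716 0.0905 0.042 ] s [0.5998 0.112  0.042 ] tri wts [0.5921 0.0989 0.0311] ws [0.6004 0.1064 0.038 ]
w@.042 [0.6031 0.0711 0.042 ] t [0.603  0.0696 0.042 ] s [0.6025 0.0773 0.042 ] tri wts [0.6037 0.0703 0.0373] ws [0.6035 0.071  0.0378]
w@.042 [0.5953 0.0351 0.042 ] t [0.5952 0.0345 0.042 ] s [0.595  0.0433 0.042 ] tri wts [0.596  0.0344 0.0364] ws [0.5959 0.0344 0.0363]
```

```bash
cat > b2.py <<'E'
from h import *
import pickle
w=pickle.load(open('w2.pkl','rb'));t=snap('top');s=snap('side')
ti=cv2.imread('pics/top0.png')[...,::-1];si=cv2.imread('pics/side0.png')[...,::-1]
def cen(im,p,r):
    x,y=map(int,p);a=np.ascontiguousarray(im[y-r:y+r+1,x-r:x+r+1,0]);th,m=cv2.threshold(a,0,255,cv2.THRESH_BINARY_INV|cv2.THRESH_OTSU)
    n,l,st,c=cv2.connectedComponentsWithStats(m);i=l[r,r];return (c[i]+[x-r,y-r]),int(st[i,4])
W=[(366,130),(344,148),(319,159),(293,161),(267,156)]
T=[(274,211),(289,205),(305,204),(320,208),(334,216)]
S=[(332,242),(327,231),(329,220),(335,211),(346,204)]
for a,b,c in zip(W,T,S):
    a,na=cen(w['image'],a,15);b,nb=cen(ti,b,8);c,nc=cen(si,c,7 if 0 else 6)
    print(na,nb,nc,'w',atz(w,[a],.041)[0].round(4),'t',atz(t,[b],.041)[0].round(4),'s',atz(s,[c],.041)[0].round(4),'tri wts',tri([(w,a),(t,b),(s,c)])[0].round(4),'wt',tri([(w,a),(t,b)])[0].round(4))
E
python3 b2.py
```

```text
383 108 122 w [0.5868 0.1393 0.041 ] t [0.587  0.1382 0.041 ] s [0.5868 0.1426 0.041 ] tri wts [0.5872 0.139  0.0384] wt [0.5864 0.1382 0.046 ]
357 110 117 w [0.6001 0.1066 0.041 ] t [0.6001 0.1051 0.041 ] s [0.5995 0.1112 0.041 ] tri wts [0.6005 0.106  0.0374] wt [0.5998 0.1057 0.0438]
342 111 117 w [0.603  0.0713 0.041 ] t [0.6032 0.0699 0.041 ] s [0.6022 0.0738 0.041 ] tri wts [0.6031 0.0705 0.0389] wt [0.6036 0.0705 0.0372]
343 111 119 w [0.5953 0.0368 0.041 ] t [0.5952 0.0344 0.041 ] s [0.5954 0.0416 0.041 ] tri wts [0.5959 0.0353 0.0369] wt [0.5966 0.0347 0.0298]
341 113 97 w [0.5777 0.006  0.041 ] t [0.5775 0.0037 0.041 ] s [0.5779 0.0111 0.041 ] tri wts [0.5782 0.0043 0.0367] wt [0.5784 0.0036 0.0318]
```

Call:
arm_command(
  plan=[
    [0, -0.02, 0.04, -0.04, 0],
    [0, -0.0465, 0.0765, -0.08, 0],
    [0, -0.0465, 0.0765, -0.13, 0],
    [0, -0.0465, 0.0765, -0.17, 0],
    [0, -0.0465, 0.0765, -0.19, 0],
    [0, -0.0465, 0.0765, -0.2, 0],
    [0, -0.0465, 0.0765, -0.2, 0],
  ],
)

```text
time: 5.32
tool_pos: [0.5872, 0.1382, 0.0554]
ee_rot: [-3.141, 0.0, 1.249]
wrist_force: [0.3, 0.2, 0.3]
width: 0.0002
```

```bash
python3 -c "
from h import *
s=snap('side','s1.png');print(s['obs']['time'],s['obs']['tool_pos'],proj(s,[s['obs']['tool_pos']]))
a=cv2.imread('pics/s1.png')[165:315,255:415];cv2.imwrite('pics/s1c.png',cv2.resize(a,None,fx=4,fy=4,interpolation=cv2.INTER_CUBIC))"
```

```text
5.325 [0.58724216 0.13822814 0.05535707] [[331.76615389 233.58077127]]
```

View pics/s1c.png

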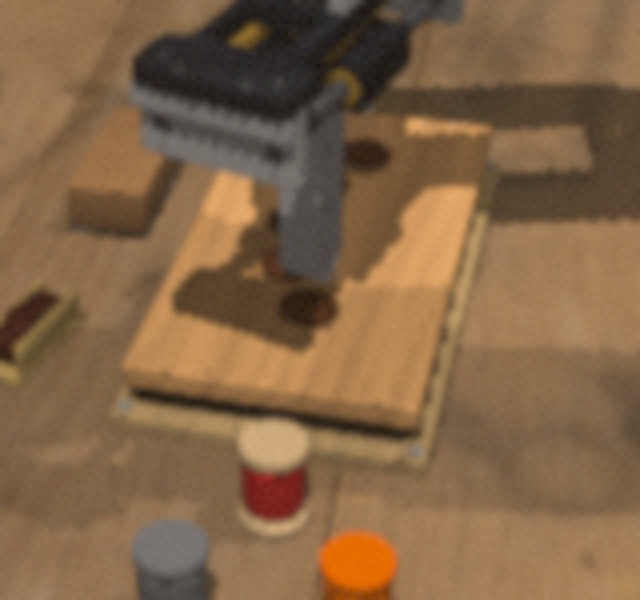

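Call:
arm_command(
  plan=[
    [0, 0, 0, -0.005, 0],
    [0, 0, 0, -0.01, 0],
    [0, 0, 0, -0.012, 0],
    [0, 0, 0, -0.012, 0],
  ],
)

```text
time: 5.88
tool_pos: [0.5878, 0.1383, 0.0438]
ee_rot: [3.141, -0.0, 1.249]
wrist_force: [0.9, 0.5, 1.2]
width: 0.0004
```

Call:
arm_command(
  plan=[
    [0, 0, 0, -0.0015, 0],
    [0, 0, 0, -0.0015, 0],
  ],
)

```text
time: 6.12
tool_pos: [0.5878, 0.1383, 0.0422]
ee_rot: [3.141, -0.0, 1.249]
wrist_force: [0.8, 0.0, 1.2]
width: 0.0004
```

Call:
arm_command(
  plan=[
    [0, 0, 0, -0.001, 0],
    [0, 0, 0, -0.001, 0],
  ],
)

```text
time: 6.38
tool_pos: [0.5876, 0.1383, 0.041]
ee_rot: [3.141, -0.0, 1.249]
wrist_force: [1.0, -0.5, 1.4]
width: 0.0003
```

Call:
arm_command(
  plan=[
    [0, 0, 0, -0.001, 0],
    [0, 0, 0, -0.001, 0],
  ],
)

```text
time: 6.62
tool_pos: [0.5876, 0.1383, 0.0402]
ee_rot: [3.141, -0.0, 1.249]
wrist_force: [-0.5, 0.3, 2.0]
width: 0.0001
```

Call:
arm_command(
  plan=[
    [0, 0, 0, -0.001, 0],
    [0, 0, 0, -0.001, 0],
  ],
)

```text
time: 6.88
tool_pos: [0.5877, 0.1383, 0.0395]
ee_rot: [3.141, -0.0, 1.249]
wrist_force: [-0.5, -0.1, 4.0]
width: 0.0003
```

Call:
arm_command(
  plan=[
    [0, 0, 0, -0.001, 0],
    [0, 0, 0, -0.001, 0],
  ],
)

```text
time: 7.12
tool_pos: [0.5877, 0.1383, 0.0387]
ee_rot: [3.141, -0.0, 1.249]
wrist_force: [0.2, -1.0, 5.8]
width: 0.0006
```

Call:
arm_command(
  plan=[
    [0, 0, 0, 0.01, 0],
    [0, 0, 0, 0.022, 0],
    [0, 0.006, -0.016, 0.022, 0],
    [0, 0.0123, -0.0325, 0.022, 0],
    [0, 0.0123, -0.0325, 0.015, 0],
    [0, 0.0123, -0.0325, 0.008, 0],
    [0, 0.0123, -0.0325, 0.004, 0],
    [0, 0.0123, -0.0325, 0.004, 0],
  ],
)

```text
time: 8.12
tool_pos: [0.5993, 0.106, 0.0414]
ee_rot: [-3.141, 0.0, 1.249]
wrist_force: [-0.4, -0.2, -0.1]
width: 0.0004
```

Call:
arm_command(
  plan=[
    [0, 0, 0, -0.001, 0],
    [0, 0, 0, -0.002, 0],
    [0, 0, 0, -0.002, 0],
  ],
)

```text
time: 8.5
tool_pos: [0.5997, 0.1062, 0.0404]
ee_rot: [-3.141, -0.001, 1.249]
wrist_force: [-1.1, 1.1, 2.2]
width: 0.0005
```

Call:
arm_command(
  plan=[
    [0, 0, 0, -0.001, 0],
    [0, 0, 0, -0.0015, 0],
    [0, 0, 0, -0.0015, 0],
  ],
)

```text
time: 8.88
tool_pos: [0.5997, 0.1061, 0.039]
ee_rot: [-3.142, -0.001, 1.249]
wrist_force: [-2.4, 1.5, 5.5]
width: 0.0007
```

Call:
arm_command(
  plan=[
    [0, 0, 0, 0.01, 0],
    [0, 0, 0, 0.022, 0],
    [0, 0.0015, -0.018, 0.022, 0],
    [0, 0.0033, -0.0355, 0.022, 0],
    [0, 0.0033, -0.0355, 0.015, 0],
    [0, 0.0033, -0.0355, 0.009, 0],
    [0, 0.0033, -0.0355, 0.005, 0],
    [0, 0.0033, -0.0355, 0.003, 0],
  ],
)

```text
time: 9.88
tool_pos: [0.6027, 0.0704, 0.0411]
ee_rot: [-3.141, 0.001, 1.25]
wrist_force: [-0.4, -1.4, 1.5]
width: 0.0005
```

Call:
arm_command(
  plan=[
    [0, 0, 0, -0.001, 0],
    [0, 0, 0, -0.002, 0],
    [0, 0, 0, -0.002, 0],
  ],
)

```text
time: 10.25
tool_pos: [0.603, 0.0705, 0.04]
ee_rot: [3.142, -0.0, 1.249]
wrist_force: [-2.1, 0.3, 2.9]
width: 0.0005
```

Call:
arm_command(
  plan=[
    [0, 0, 0, -0.0005, 0],
    [0, 0, 0, -0.001, 0],
    [0, 0, 0, -0.001, 0],
  ],
)

```text
time: 10.62
tool_pos: [0.603, 0.0705, 0.039]
ee_rot: [-3.142, -0.0, 1.249]
wrist_force: [-2.8, -0.1, 4.5]
width: 0.0002
```

Call:
arm_command(
  plan=[
    [0, 0, 0, -0.0005, 0],
    [0, 0, 0, 0.01, 0],
    [0, 0, 0, 0.022, 0],
    [0, -0.004, -0.018, 0.022, 0],
    [0, -0.0075, -0.0352, 0.022, 0],
    [0, -0.0075, -0.0352, 0.015, 0],
    [0, -0.0075, -0.0352, 0.009, 0],
    [0, -0.0075, -0.0352, 0.005, 0],
    [0, -0.0075, -0.0352, 0.003, 0],
  ],
)

```text
time: 11.75
tool_pos: [0.5952, 0.0351, 0.0411]
ee_rot: [-3.141, 0.001, 1.249]
wrist_force: [-0.2, -1.2, 1.7]
width: 0.0005
```

Call:
arm_command(
  plan=[
    [0, 0, 0, -0.001, 0],
    [0, 0, 0, -0.002, 0],
    [0, 0, 0, -0.002, 0],
  ],
)

```text
time: 12.12
tool_pos: [0.5955, 0.0353, 0.0399]
ee_rot: [-3.142, -0.0, 1.249]
wrist_force: [-1.2, 0.4, 3.2]
width: 0.0004
```

Call:
arm_command(
  plan=[
    [0, 0, 0, -0.0005, 0],
    [0, 0, 0, -0.001, 0],
    [0, 0, 0, -0.001, 0],
  ],
)

```text
time: 12.5
tool_pos: [0.5956, 0.0353, 0.039]
ee_rot: [3.142, -0.0, 1.249]
wrist_force: [-2.9, 0.3, 5.2]
width: 0.0006
```

P5: shift (-0.0175, -0.0305).

Call:
arm_command(
  plan=[
    [0, 0, 0, 0.01, 0],
    [0, 0, 0, 0.022, 0],
    [0, -0.009, -0.016, 0.022, 0],
    [0, -0.0177, -0.0307, 0.022, 0],
    [0, -0.0177, -0.0307, 0.015, 0],
    [0, -0.0177, -0.0307, 0.009, 0],
    [0, -0.0177, -0.0307, 0.005, 0],
    [0, -0.0177, -0.0307, 0.003, 0],
  ],
)

```text
time: 13.5
tool_pos: [0.5777, 0.0045, 0.0411]
ee_rot: [-3.141, 0.0, 1.249]
wrist_force: [-1.5, -1.0, 1.8]
width: 0.0008
```

Call:
arm_command(
  plan=[
    [0, 0, 0, -0.001, 0],
    [0, 0, 0, -0.002, 0],
    [0, 0, 0, -0.002, 0],
  ],
)

```text
time: 13.88
tool_pos: [0.5778, 0.0046, 0.0399]
ee_rot: [-3.142, -0.0, 1.249]
wrist_force: [-2.2, -0.1, 3.0]
width: 0.0003
```

Call:
arm_command(
  plan=[
    [0, 0, 0, -0.0005, 0],
    [0, 0, 0, -0.001, 0],
    [0, 0, 0, -0.001, 0],
  ],
)

```text
time: 14.25
tool_pos: [0.5779, 0.0045, 0.039]
ee_rot: [3.142, -0.0, 1.249]
wrist_force: [-2.7, -0.2, 4.0]
width: 0.0001
```

Call:
arm_command(
  plan=[
    [0, 0, 0, -0.0005, 0],
    [0, 0, 0, -0.001, 0],
    [0, 0, 0, -0.001, 0],
  ],
)

```text
time: 14.62
tool_pos: [0.5779, 0.0045, 0.0383]
ee_rot: [3.141, -0.0, 1.249]
wrist_force: [-3.4, -0.0, 6.7]
width: 0.0003
```

Call:
arm_command(
  plan=[
    [0, 0, 0, 0.01, 0],
    [0, 0, 0, 0.05, 0],
    [0, 0, 0, 0.1, 0],
    [0, 0, 0, 0.15, 0],
    [0, 0.03, 0.03, 0.2, 0],
    [0, 0.055, 0.06, 0.21, 0],
    [0, 0.055, 0.06, 0.21, 0],
    [0, 0.055, 0.06, 0.21, 0],
  ],
)

```text
time: 15.62
tool_pos: [0.6325, 0.0641, 0.2463]
ee_rot: [-3.14, 0.001, 1.249]
wrist_force: [-0.1, -0.1, -0.2]
width: 0.0004
```

```bash
python3 w.py w3; python3 - <<'E'
from h import *
t=snap('top','top3.png');s=snap('side','side3.png');print(s['obs']['time'],s['obs']['wrist_force'])
a=cv2.imread('pics/side3.png')[165:315,255:415];cv2.imwrite('pics/s3c.png',cv2.resize(a,None,fx=4,fy=4,interpolation=cv2.INTER_CUBIC))
a=cv2.imread('pics/w3.png')[60:230,190:500];cv2.imwrite('pics/w3c.png',cv2.resize(a,None,fx=2.5,fy=2.5,interpolation=cv2.INTER_CUBIC))
E
```

```text
[0.63252225 0.06410231 0.24629544] [-3.14003024e+00  9.59085610e-04  1.24906531e+00] [0.56772288 0.08542028 0.42503609]
plug_1_top 0.58 [354.7, 120.7, 377.0, 140.3] [365.9 130.6] 354 [[0.5861 0.1403 0.042 ]]
panel 0.69 [216.7, 78.1, 412.8, 212.7] [318.2 145.9] 17800 [[0.5851 0.0767 0.042 ]]
panel 0.25 [252.2, 147.8, 277.7, 167.9] [265.6 157.1] 352 [[0.5772 0.0075 0.042 ]]
15.825 [ 0.2460867  -0.25234287  0.25709564]
```

View pics/s3c.png

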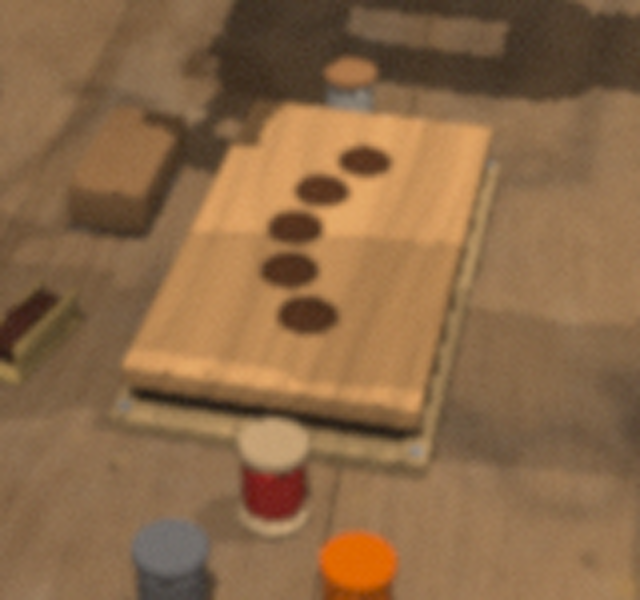

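View pics/w3c.png

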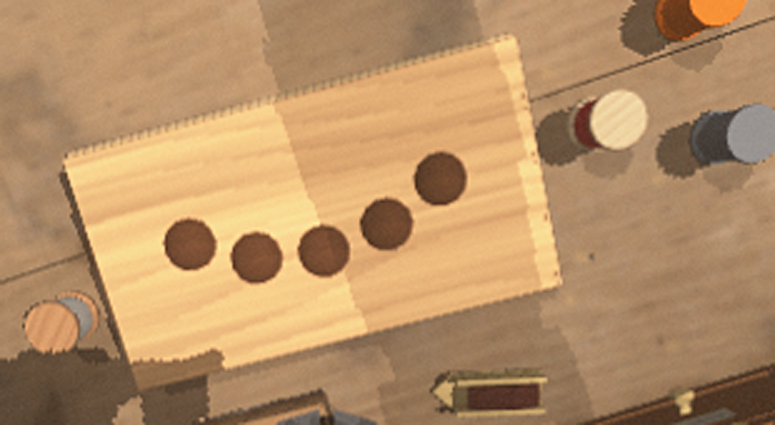

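```bash
python3 - <<'E'
from h import *
i0=cv2.imread('pics/side0.png')[...,2];i3=cv2.imread('pics/side3.png')[...,2]
def cen(im,p,r=6):
    x,y=p;a=np.ascontiguousarray(im[y-r:y+r+1,x-r:x+r+1]);m=cv2.threshold(a,0,255,cv2.THRESH_BINARY_INV|cv2.THRESH_OTSU)[1]
    n,l,st,c=cv2.connectedComponentsWithStats(m);i=l[r,r];return c[i]+[x-r,y-r]
for p in [(332,242),(327,231),(329,220),(335,211),(346,204)]: print((cen(i3,p)-cen(i0,p)).round(2))
g0=cv2.imread('pics/side0.png',0)
for n,p in dict(red=(323,285),grey=(298,311),orange=(344,314),white=(342,186),block=(287,208),plane=(261,249)).items():
    x,y=p;t=g0[y-14:y+15,x-14:x+15];g=cv2.imread('pics/side3.png',0)[y-20:y+21,x-20:x+21];r=cv2.matchTemplate(g,t,cv2.TM_CCOEFF_NORMED);print(n,np.array(cv2.minMaxLoc(r)[3])-6,r.max().round(3))
E
```

```text
[0.16 1.59]
[-0.31  1.05]
[-0.44  1.8 ]
[0.11 0.8 ]
[0.37 0.74]
red [0 0] 0.998
grey [0 0] 0.992
orange [0 0] 0.991
white [0 0] 0.896
block [0 0] 0.917
plane [0 0] 0.969
```

```bash
python3 -c "
from bench import robot
print(robot.close_job(), robot.get_obs()['time'])"
```

```text
the job is handed in; nothing more can be done
the job is handed in; nothing more can be done
```

I pressed all five plugs with the shut fingertip, in order from the red spool's end (+y) to the white spool's end, then lifted to z ≈ 0.25 m and handed in at about 15.8 s.

- **Pressing:** at the bottom of each press the tip stood at 38–39 mm with 4.5–6.7 N upward. That is about 2 mm of panel give below the 41 mm home height, so each plug is fully home. After lifting, the wrist force was about zero.
- **Nothing else moved:** in the side picture the red and white spools, the grey and orange look-alikes, the block and the plane match their first positions to the pixel. The white spool and the block matched less sharply because of the gripper's shadow.
- **Weaker check:** the plugs' shift in the side picture points downward for all five, but only 0.7–1.8 px. That is less than I expected for plugs 2, 4 and 5. The picture is too coarse and the lighting had changed, so I relied on force and height instead.

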